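Open the dust extractor's filter pot

TASK

Open the filter pot of the bench dust extractor so that its cartridge can be checked: twist the bayonet cover counter-clockwise, about a quarter turn, to where its lugs meet the notches in the ring and it comes free, lift it straight out, lay it flat in the steel tray, handle up, and let go of it. It can be turned too far, so feel for the free spot with light tugs: do not wrench it or tug hard while it is held, do not drop it, and leave the other things on the bench where they are.

Things in the scene. Friction and masses are not known exactly. Their poses are not given: they have to be found in the camera images.
- cover: Black plastic bayonet cover, 0.15 to 0.28 kg, seated in the filter pot's inclined mouth. Disc 87 mm wide, 16 mm thick, with two opposite lugs at its +x and -x (26 mm wide, 5 mm thick, flush with the underside, 102 mm over the tips). Origin: centre of the underside; z points out of the pot along its axis. Locked, it has 2 mm of play sideways and along the axis.
- cover_grip (a point): Point on the cover's axis in its bar handle, 38 mm above the cover's underside, the height to grip. The bar stands on the disc from 16 to 51 mm above the underside, 14 mm thick (along the cover's x) and 64 mm long (along its y). Fingertips may come down to the disc's top.
- extractor: Bench dust extractor, fixed: 300 x 180 mm base, grey motor box 145 mm high (180 mm with its black cap) at +x of its frame, in front of it (-x) a round filter pot, 128 mm wide, whose axis leans 32 degrees from vertical towards this frame's -x: it points out along (-0.530, 0, 0.848). Origin on the bench.
- pot_seat (a point): Centre of the seat in the pot on which the cover's underside rests, at (-20, 0, 135) mm in the extractor's frame (on its axes). While locked the cover turns easily, against only its weight's friction, but cannot be lifted. Tug with 5 to 15 N and keep all forces between cover and pot under 25 N; at 45 N the lugs break.
- pot_mouth (a point): Centre of the ring round the mouth, 13.5 mm out from the seat, inner radius 45 mm. It overhangs the lugs but for two opposite notches 50 degrees wide. The cover comes free only when its lugs are within 8 degrees of the notches: 65 to 105 degrees counter-clockwise (looking down on it) from the start; no reading gives where. A stop lies 28 degrees past that; clockwise is blocked.
- tray: Open steel tray, fixed, 190 mm (x) by 170 mm (y), walls 4 mm thick and 24 mm high, floor 4 to 5 mm thick; origin on the bench under its centre.
- mug: Bystander, to be left alone: white mug 76 mm wide, 95 mm tall; origin under its centre.
- offcut: Bystander, to be left alone: stepped pine offcut 120 x 45 x 50 mm; origin under its long foot.
- square: Bystander, to be left alone: try square lying flat, 20 mm wide wooden stock and thin steel blade, 180 x 100 mm over all; origin under the stock's centre.
- glue: Bystander, to be left alone: white glue bottle 56 mm wide, 150 mm tall; origin under its centre.
- sander: Bystander, to be left alone: cork sanding block with a wooden grip, 110 x 60 x 44 mm; origin under its centre.
- driver: Bystander, to be left alone: screwdriver lying flat; origin under it.
- block: Bystander, to be left alone: wood block 70 x 40 x 35 mm; origin under its centre.
Not all that is in view belongs to the job. What is shaped like the cover but orange is not meant.

How it is judged:
By the outcome, as a careful person would: the job done as asked, in the order asked, and still so for the second after the job is handed in, with the robot touching nothing.
It also fails if it takes over 61 s, if anything falls off the work surface, if the arm or the gripper's body presses on something with over 40 N, if the wrist force passes 120 N, or if a joint passes its speed limit or range.

ROBOT

A 6-joint arm with a two-finger parallel gripper is mounted at the origin on the work surface. World frame = base frame: x ahead of the robot, y to its left, z up, the work surface at z = 0. Lengths are in mm, angles in rad, forces in N, time in s.
With the tool pointing down it reaches from about 300 to 775 mm from the base axis. Payload 14.6 kg.
Tool frame: the origin (TCP) lies at the very end of the fingers, on their centre line; the grasp point (between the pads) lies 19 mm behind it; z points along the fingers, y is the line along which they close (so a half turn about z gives the same grasp; the last joint's range is limited). The gripper opens to 94 mm and grips with 3 to 60 N. Pads are 16 mm wide; open, the fingers measure 119 mm over their backs; the gripper's body (75 mm by 177 mm) begins 78 mm behind the grasp point.
Start: joints at [-1.209, 0.3, 1.521, -0, 1.321, -0.067], TCP at [228.671, -500.199, 170.746] pointing down, gripper open.
Joint ranges: [-3.03, 3.03], [-0.79, 2.21], [0.23, 2.52], [-1.04, 4.18], [0, 3.07], [-2.55, 2.55]. Speed limits (rad/s): [2.22, 2.22, 2.57, 3.14, 3.14, 3.14].

INTERFACE

Orientations are given as [roll, pitch, yaw] about the fixed x, y, z axes, in that order (R = Rz(yaw) Ry(pitch) Rx(roll)).
In Python, from cell import read_state, viewer, manip, models gives the robot as it stands.
- The arm moves only by the tool carry_out, never from a script. Its argument "deltas" is a list of rows, each an object with "dp": the shift along the tool's x, y, z in mm, a list of three; "roll": the turn about the tool's z in degrees; "gripper": the opening, from -1 (shut) to 1 (fully open), so that 0 is half open. In form: [{"dp": [tx, ty, tz], "roll": roll, "gripper": gripper}, ...]. A call has 1 to 12 rows; each row is the pose to reach, as a shift and turn from the pose commanded when the call began, along the tool's axes at that moment; what a row does not reach only later rows make up. A row lasts 1/12 s, in which the tool goes at most 41.7 mm and 7.16 degrees, less where a joint would pass 70% of its speed; a pose out of reach is approached as far as the arm can. A call with a gripper value outside its range is refused whole. The fingers move at their own pace and stop on an object; "newtons" is the grip in N (left out, the last holds). Time passes only in rows, so rows that repeat a pose let the fingers close. It gives the time, the measured TCP pose, the force, the opening and the grip force at its end, in the units of the state.
- read_state(): the state, without advancing time (a new reading comes with each control period).
- viewer.camera(name): name is "scene" or "top" or "wrist"; returns the picture (384x512x3 uint8, red, green, blue); there is no depth.
- viewer.camera_params(name): a dict with "fovy" (degrees; the focal length in pixels is half the picture's height over the tangent of half this angle, whatever the lens; pixels are square), "cx", "cy" (the principal point, pixels), "eye" and "attitude" of the camera in the world; the wrist camera has in their place "T_tool_cam" (4x4, takes a point from camera to tool coordinates, whose origin is the TCP and whose axes are the flange's). Camera axes: x right, y up, looking along -z (the intrinsics and any distortion apply to the point x, -y, -z); pixel columns grow to the right and rows downward; lengths in mm; the calibration is good to about 2 mm. The wrist camera is an equidistant fisheye: a pixel r from the principal point sees the ray r / f radians off the axis. A picture is of the moment at which its call begins: read the wrist's pose just before it. camera_params takes no time and is no camera call.
- manip.sign_off(): hands the job in; it is judged then, once.
Trained networks look in the newest picture that a camera, given by its name, has taken for a name from the list of things; names that differ only in an ending like _2 or _b are one class to them, and where a whole thing is asked for, a point or a joint stands for the part that bears it (a point fixed in the world has none). Each returns a list of dicts, best first, with "p" (0 to 1); they miss things now and then, are a little off and sometimes report something else, mostly with a low value. They report only what shows in the picture. A call takes as long as a camera call. They do not tell look-alikes from the thing itself.
- models.cut_out(camera, label): "region" (384x512 bool, what is visible of it) and "box" ([left, top, right, bottom] in pixels, round what is visible of it).
The state is a dict: "clock": time; "joints": joint angles; "qd": joint speeds; "effort": joint torques, N m; "eef_pos": TCP position; "eef_rot": TCP orientation; "wrist_force": force on the tool from outside, world axes, zero at the start; "moment": the same for the moment, N m; "finger_gap": finger opening in mm; "finger_force": force on a finger pad.
Only numpy, scipy, OpenCV 4.12 (cv2) and the standard library are available. Lean on these libraries where they do the work, as an engineer would, in place of code of your own. Each camera call takes 0.05 s, during which the arm holds its last target. There are 200 camera calls.

## Working session

There is one attempt and no reset: what is moved stays moved. The work goes in short steps, Python scripts to look and compute and a tool call to move; the robot and the scene stay as the last step left them, time stands still between calls to the robot, and variables do not carry over. Pictures are saved under pics/ and viewed, at most 10 in all, crops included, and the job is handed in when it is done.

Besides the shell and the picture viewer there is one more tool, called after "Request:" as name(argument=value, ...), one argument or row to a line, values as JSON. carry_out: Moves the arm, as the interface text tells. Its arguments: {"type":"object","properties":{"deltas":{"type":"array"},"newtons":{"type":"number"}},"required":["deltas"]}

```bash
mkdir -p pics; ls
python3 - <<'E'
from cell import read_state, viewer, models
import cv2,numpy as np
print(read_state())
for n in("scene","top","wrist"):
    print(n,viewer.camera_params(n))
a=viewer.camera("scene");b=viewer.camera("top")
for c in("scene","top"):
  for l in("cover","extractor","tray"):
    print(c,l,[(round(d["p"],2),d["box"]) for d in models.cut_out(c,l)])
cv2.imwrite("pics/a.png",cv2.resize(a[:,:,::-1],(800,600)))
cv2.imwrite("pics/b.png",cv2.resize(b[:,:,::-1],(800,600)))
E
```

```text
pics
{'clock': 0.0, 'joints': array([-1.20859553e+00,  3.00507785e-01,  1.52162694e+00, -5.23156010e-06,
        1.32070591e+00, -6.66026635e-02]), 'qd': array([ 0.00042022,  0.0012753 , -0.00040679,  0.00032261,  0.000687  ,
       -0.00108377]), 'effort': array([ 2.11798630e-05, -5.31806839e+01, -3.52738559e+01,  7.08671822e-02,
        2.43711344e-02, -1.22061506e-04]), 'eef_pos': array([ 228.55871163, -499.90025237,  170.14684397]), 'eef_rot': array([-3.14034711e+00, -7.80011455e-05,  4.28804709e-01]), 'wrist_force': array([-0.21654745,  0.89649718, -0.10684184]), 'moment': array([0.01058   , 0.00085373, 0.0218177 ]), 'finger_force': 0.0, 'finger_gap': 93.7895710150081}
scene {'fovy': 42.129472287098174, 'cx': 257.4283225153481, 'cy': 193.6348265790417, 'eye': array([1424.2599104 , -698.7551315 , 1286.75404946]), 'attitude': array([0.76279847, 0.01066624, 0.92377129])}
top {'fovy': 46.58033410719617, 'cx': 253.154138564332, 'cy': 194.23672321578366, 'eye': array([ 250.05486154,  -16.43531958, 1512.52215143]), 'attitude': array([ 0.21286758,  0.00337461, -1.65436265])}
wrist {'fov
[... 338 characters left out ...]
+02],
       [ 0.00000000e+00,  0.00000000e+00,  0.00000000e+00,
         1.00000000e+00]])}
scene cover [(0.77, [350.7, 204.8, 378.6, 237.3]), (0.76, [305.4, 153.1, 331.5, 179.6]), (0.6, [276.0, 140.7, 302.1, 160.3]), (0.56, [297.9, 125.3, 323.4, 143.0])]
scene extractor [(0.5, [330.4, 214.9, 346.8, 255.1])]
scene tray [(0.66, [189.8, 209.8, 259.9, 270.9])]
top cover [(0.91, [202.9, 241.4, 230.7, 273.8]), (0.89, [167.5, 180.6, 200.0, 212.0]), (0.84, [156.8, 139.5, 184.7, 162.4]), (0.71, [119.7, 273.0, 145.5, 301.4]), (0.64, [162.4, 253.3, 186.6, 287.9]), (0.17, [241.7, 112.9, 282.7, 145.6])]
top extractor [(0.78, [111.7, 178.5, 211.1, 241.0])]
top tray [(0.89, [271.2, 172.5, 323.0, 232.3])]
```

View pics/a.png

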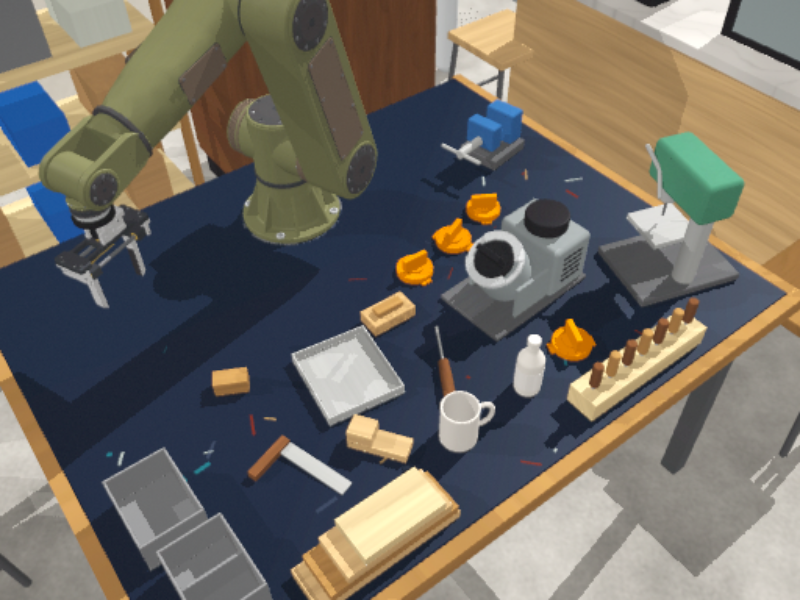

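View pics/b.png

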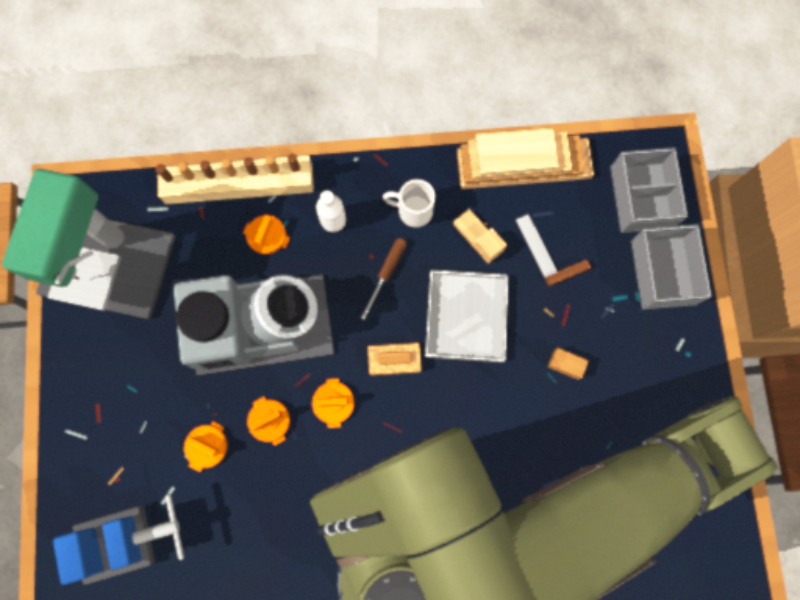

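The black cover sits in the extractor's pot at about (495,257) in the scene picture and (287,307) in the top one (800x600 scale). The cover-shaped things are black at top (287,307) and orange at top (266,235), (333,402), (268,420) and (205,447). Only the black one is in the pot, so it is the one meant. I'll confirm this in a crop.

```bash
cat > h.py <<'E'
import numpy as np,cv2
from scipy.spatial.transform import Rotation as Ro
from cell import viewer
def Rm(a): return Ro.from_euler('xyz',a).as_matrix()
def cam(n):
    p=viewer.camera_params(n); f=192/np.tan(np.radians(p['fovy'])/2)
    return p,f,Rm(p['attitude']),np.array(p['eye'])
def proj(n,P):
    p,f,R,e=cam(n); q=(np.atleast_2d(P)-e)@R
    return np.c_[p['cx']+f*q[:,0]/-q[:,2], p['cy']+f*-q[:,1]/-q[:,2]]
def ray(n,uv):
    p,f,R,e=cam(n); u,v=uv
    d=R@np.array([(u-p['cx'])/f,-(v-p['cy'])/f,-1]); return e,d/np.linalg.norm(d)
def onz(n,uv,z):
    e,d=ray(n,uv); return e+d*(z-e[2])/d[2]
def tri(uvs):
    A=np.zeros((3,3));b=np.zeros(3)
    for n,uv in uvs.items():
        e,d=ray(n,uv);M=np.eye(3)-np.outer(d,d);A+=M;b+=M@e
    return np.linalg.solve(A,b)
# wrist: equidistant fisheye
def wcam(st):
    p=viewer.camera_params('wrist'); f=192/np.tan(np.radians(p['fovy'])/2)
    T=np.eye(4);T[:3,:3]=Rm(st['eef_rot']);T[:3,3]=st['eef_pos']
    return p,f,T@p['T_tool_cam']
def wproj(P,C):
    p,f,M=C; q=(np.atleast_2d(P)-M[:3,3])@M[:3,:3]; x,y,z=q[:,0],-q[:,1],-q[:,2]
    r=np.hypot(x,y);t=np.arctan2(r,z)
    return np.c_[p['cx']+f*t*x/r,p['cy']+f*t*y/r]
E
python3 - <<'E'
from h import *
from cell import models
ims={n:viewer.camera(n) for n in("scene","top")}
np.savez("ims.npz",**ims)
c={}
for n in ims:
    for l in("cover","tray","extractor"):
        for k,d in enumerate(models.cut_out(n,l)):
            m=d["region"];v,u=np.nonzero(m);print(n,l,round(d["p"],2),[round(x) for x in d["box"]],u.mean().round(1),v.mean().round(1),ims[n][m].mean(0).round())
            if l=="tray" and k==0:
                cnt=max(cv2.findContours(m.astype('u1'),0,2)[0],key=cv2.contourArea);r=cv2.minAreaRect(cnt);bp=cv2.boxPoints(r)
                print([onz(n,q,24).round() for q in bp])
A=cv2.resize(ims["scene"][125:225,275:385,::-1],(440,400),interpolation=2)
B=cv2.resize(ims["top"][165:250,105:215,::-1],(518,400),interpolation=2)
cv2.imwrite("pics/c.png",cv2.resize(np.hstack([A,B]),(800,334)))
E
```

```text
scene cover 0.89 [277, 143, 301, 161] 289.7 152.2 [230. 139.   1.]
scene cover 0.75 [351, 202, 381, 235] 365.1 218.5 [210. 124.   2.]
scene cover 0.67 [299, 126, 322, 143] 309.1 132.7 [211. 125.   3.]
scene cover 0.65 [304, 154, 325, 180] 315.6 165.1 [41. 41. 43.]
scene cover 0.61 [252, 163, 277, 181] 265.0 171.9 [224. 137.   1.]
scene tray 0.69 [191, 213, 258, 274] 222.0 239.6 [189. 189. 186.]
[array([ 428., -262.,   24.]), array([446., -60.,  24.]), array([ 656., -125.,   24.]), array([ 631., -308.,   24.])]
scene extractor 0.66 [282, 127, 378, 216] 334.8 171.6 [112. 115. 115.]
top cover 0.96 [160, 257, 186, 288] 172.0 269.5 [247. 154.   1.]
top cover 0.95 [119, 273, 146, 303] 132.0 286.2 [239. 153.   2.]
top cover 0.83 [201, 242, 229, 273] 213.2 258.1 [252. 169.   2.]
top cover 0.82 [158, 138, 183, 162] 170.1 150.1 [228. 121.   2.]
top cover 0.76 [168, 182, 197, 211] 183.6 195.7 [46. 45. 46.]
top tray 0.85 [272, 175, 327, 233] 299.2 202.1 [217. 215. 209.]
[array([448., -93.,  24.]), array([ 641., -121.,   24.]), array([ 617., -294.,   24.]), array([ 424., -261.,   24.])]
top extractor 0.6 [111, 177, 213, 242] 158.0 207.5 [117. 119. 118.]
```

View pics/c.png

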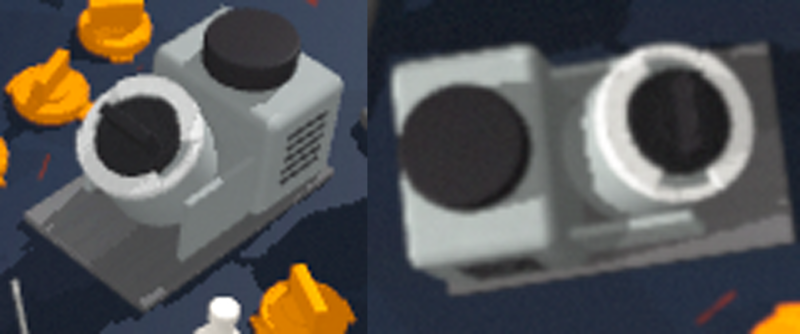

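The crop confirms it: the black cover with its bar is inside the white ring (crop (130,130) on the left, (682,120) on the right), and all the orange ones lie loose. Next I'll fit the extractor pose from the ring and the base corners.

Run:
```python
from h import *
from scipy.optimize import least_squares
I=np.load("ims.npz")
ell={}
for n,(a,b,c,d),th in(("scene",(290,140,345,190),150),("top",(160,172,215,222),150)):
    im=I[n].astype(int); m=np.zeros(im.shape[:2],'u1')
    m[b:d,a:c]=(im.min(2)[b:d,a:c]>175)
    cs=max(cv2.findContours(m,0,1)[0],key=cv2.contourArea)
    e=cv2.fitEllipse(cv2.convexHull(cs)); ell[n]=e[0]; print(n,e)
    # black inner
    k=np.zeros_like(m);k[b:d,a:c]=(im.max(2)[b:d,a:c]<75)
print("ring centre",tri(ell))
cor=[(206.9,176.5),(213.8,226.1),(126,239.3)]
for z in(8,14,20):
    P=[onz("top",q,z) for q in cor];print(z,[p.round() for p in P],np.linalg.norm(P[0]-P[1]),np.linalg.norm(P[1]-P[2]), np.degrees(np.arctan2(*(P[1]-P[0])[[1,0]])),np.degrees(np.arctan2(*(P[2]-P[1])[[1,0]])))
# scene corners
f=lambda x,y:(275+x/ (367.5/110),125+y/(334/100))
cs=[f(25,215),f(150,310),f(332,178)]
for z in(8,14,20):
    P=[onz("scene",q,z) for q in cs];print(z,[p.round() for p in P],np.linalg.norm(P[0]-P[1]),np.linalg.norm(P[1]-P[2]), np.degrees(np.arctan2(*(P[1]-P[0])[[1,0]])),np.degrees(np.arctan2(*(P[2]-P[1])[[1,0]])))
```

```text
scene ((316.82867431640625, 165.47792053222656), (33.93427276611328, 38.66543960571289), 55.99332809448242)
top ((180.43234252929688, 197.13983154296875), (40.42939758300781, 42.9362907409668), 61.50114059448242)
ring centre [556.78001185 192.52699073 135.82900254]
8 [array([651., 117.,   8.]), array([475., 104.,   8.]), array([455., 403.,   8.])] 176.15835582825912 299.43862641795647 -175.8794393943364 93.81986203268124
14 [array([649., 116.,  14.]), array([474., 104.,  14.]), array([455., 401.,  14.])] 175.45584032593692 298.24447201032916 -175.8794393943364 93.81986203268123
20 [array([648., 116.,  20.]), array([474., 103.,  20.]), array([454., 399.,  20.])] 174.7533248236147 297.05031760270197 -175.8794393943364 93.81986203268124
8 [array([479., 111.,   8.]), array([660., 126.,   8.]), array([639., 411.,   8.])] 182.3262991093258 285.53375436939064 4.894420545713906 94.20526403011654
14 [array([483., 107.,  14.]), array([664., 123.,  14.]), array([643., 406.,  14.])] 181.47081185193312 284.1940107909175 4.894420545713973 94.20526403011657
20 [array([488., 103.,  20.]), array([668., 119.,  20.]), array([647., 401.,  20.])] 180.61532459454045 282.8542672124442 4.894420545713932 94.20526403011657
```

Request:
carry_out(
  deltas=[
    {"dp":[0,0,-40],"roll":0,"gripper":1},
    {"dp":[0,0,-80],"roll":0,"gripper":1},
    {"dp":[0,0,-120],"roll":0,"gripper":1},
    {"dp":[30,-24,-160],"roll":0,"gripper":1},
    {"dp":[571,-454,-160],"roll":20,"gripper":1},
    {"dp":[571,-454,-160],"roll":20,"gripper":1},
    {"dp":[571,-454,-160],"roll":20,"gripper":1},
    {"dp":[571,-454,-160],"roll":20,"gripper":1},
    {"dp":[571,-454,-160],"roll":20,"gripper":1},
    {"dp":[571,-454,-160],"roll":20,"gripper":1},
    {"dp":[571,-454,-160],"roll":20,"gripper":1},
    {"dp":[571,-454,-160],"roll":20,"gripper":1},
  ],
)

```text
clock: 1.8
eef_pos: [391.6, -178.5, 325.8]
eef_rot: [3.141, -0.001, 0.079]
wrist_force: [1.3, -0.7, -0.3]
finger_gap: 93.9
finger_force: 0.0
```

Request:
carry_out(
  deltas=[
    {"dp":[178,-305,0],"roll":0,"gripper":1},
    {"dp":[178,-305,0],"roll":0,"gripper":1},
    {"dp":[178,-305,0],"roll":0,"gripper":1},
    {"dp":[178,-305,0],"roll":0,"gripper":1},
    {"dp":[178,-305,0],"roll":0,"gripper":1},
    {"dp":[178,-305,0],"roll":0,"gripper":1},
    {"dp":[178,-305,0],"roll":0,"gripper":1},
    {"dp":[178,-305,0],"roll":0,"gripper":1},
    {"dp":[178,-305,0],"roll":0,"gripper":1},
    {"dp":[178,-305,0],"roll":0,"gripper":1},
    {"dp":[178,-305,0],"roll":0,"gripper":1},
    {"dp":[178,-305,0],"roll":0,"gripper":1},
  ],
)

```text
clock: 2.8
eef_pos: [544.2, 137.1, 325.6]
eef_rot: [3.141, -0.0, 0.079]
wrist_force: [-0.5, -0.7, -0.8]
finger_gap: 93.7
finger_force: 0.0
```

Run:
```python
from h import *
from cell import read_state,models
import pickle
s=read_state();w=viewer.camera("wrist")
print(s['clock'],s['eef_pos'],s['eef_rot'],s['joints'])
pickle.dump((s,w),open("w1.pkl","wb"))
for l in("cover","extractor"): print([(round(d["p"],2),np.round(d["box"])) for d in models.cut_out("wrist",l)])
cv2.imwrite("pics/w1.png",cv2.resize(w[:,:,::-1],(800,600),interpolation=2))
```

```text
2.8 [544.18995197 137.13683261 325.57418617] [ 3.14143091e+00 -1.50127458e-05  7.94900489e-02] [ 1.81687037e-01  2.63889480e-01  1.21533211e+00 -1.63112371e-04
  1.66237263e+00  1.67297840e+00]
[(0.89, array([180., 218., 209., 264.])), (0.85, array([192., 118., 252., 183.])), (0.79, array([182.,   6., 234.,  52.])), (0.64, array([112., 234., 148., 273.])), (0.33, array([279.,   1., 319.,  37.]))]
[(0.79, array([ 75.,  87., 272., 209.]))]
```

View pics/w1.png

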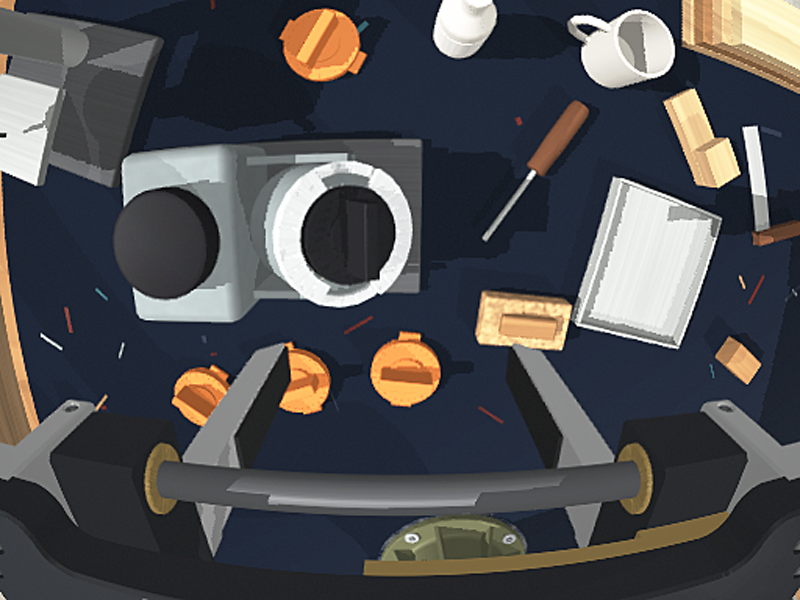

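The wrist picture shows the pot ring centred at about (342,235), with the black cover and bar at (358,240), and the notches seem to show at about (375,178) and (325,295). Next I'll fit the ring circle in all three views.

```bash
cat > fit.py <<'E'
from h import *
import pickle
from scipy.optimize import least_squares
I=np.load("ims.npz");s,w=pickle.load(open("w1.pkl","rb"));C=wcam(s)
def hole(im,box,thr):
    a,b,c,d=box;m=np.zeros(im.shape[:2],'u1');m[b:d,a:c]=(im[b:d,a:c].max(2)<thr)
    m=cv2.morphologyEx(m,2,np.ones((3,3),'u1'))
    c=max(cv2.findContours(m,0,1)[0],key=cv2.contourArea);return cv2.convexHull(c)[:,0].astype(float)
H={"scene":hole(I["scene"],(290,140,342,190),95),"top":hole(I["top"],(165,172,212,222),95),"wrist":hole(w,(185,108,262,192),95)}
P={"scene":lambda X:proj("scene",X),"top":lambda X:proj("top",X),"wrist":lambda X:wproj(X,C)}
th=np.linspace(0,2*np.pi,361)
def ext(p,X):
    x,y,t=p[:3];return np.array(X)@Ro.from_euler('z',t).as_matrix().T+[x,y,0]
A=np.array([-.530,0,.848]);E1=np.array([.848,0,.53]);E2=np.array([0,1,0]);S=np.array([-20,0,135.])
def circ(p,r,sv): return ext(p,S+A*sv+r*(np.cos(th)[:,None]*E1+np.sin(th)[:,None]*E2))
def sres(pts,poly):
    return np.array([cv2.pointPolygonTest(poly.astype('f4').reshape(-1,1,2),(float(q[0]),float(q[1])),True) for q in pts])
E
python3 - <<'E'
from fit import *
for n in H:print(n,cv2.fitEllipse(H[n].astype('f4')))
# base corners (front -x edge), base z ~12
cw=np.array([[423,140],[420,293]])*.64
def res(p,names=("scene","top","wrist"),sv=16):
    r=[sres(H[n],P[n](circ(p,45,p[3]))+0) for n in names]
    return np.concatenate(r+[[ (np.degrees(p[2])-94)/2,(p[3]-14)/2]])
for names in(("scene","top","wrist"),("wrist",),("top","wrist"),("scene",)):
    o=least_squares(lambda p:res(p,names),[557,220,1.64,14],loss='soft_l1',diff_step=1e-4);p=o.x
    print(names,p[:2].round(1),np.degrees(p[2]).round(1),p[3].round(1),'cost',o.cost.round(1),len(o.fun),'mouth',ext(p,S+A*13.5).round(1))
    for z in(6,10,14): print('  corners wrist',(P["wrist"](ext(p,[[-150,-90,z],[-150,90,z]]))/.64).round())
E
```

```text
scene ((315.74139404296875, 165.22845458984375), (24.42767906188965, 26.55718421936035), 76.48756408691406)
top ((190.47154235839844, 185.1912078857422), (47.85576629638672, 75.73373413085938), 161.94749450683594)
wrist ((222.69827270507812, 150.38433837890625), (60.6050910949707, 65.2087631225586), 8.320853233337402)
('scene', 'top', 'wrist') [559.3 205.9] 95.1 13.7 cost 148.6 54 mouth [561.7 178.8 146.4]
  corners wrist [[469. 138.]
 [466. 291.]]
  corners wrist [[469. 138.]
 [467. 291.]]
  corners wrist [[470. 138.]
 [467. 292.]]
('wrist',) [559.4 205.5] 94.9 12.9 cost 6.9 29 mouth [561.8 178.4 146.4]
  corners wrist [[469. 138.]
 [466. 291.]]
  corners wrist [[470. 138.]
 [467. 292.]]
  corners wrist [[470. 138.]
 [467. 293.]]
('top', 'wrist') [559.2 205. ] 95.0 11.9 cost 143.3 38 mouth [561.6 177.9 146.4]
  corners wrist [[470. 139.]
 [467. 291.]]
  corners wrist [[470. 139.]
 [467. 292.]]
  corners wrist [[471. 138.]
 [468. 293.]]
('scene',) [560.2 209.1] 94.3 13.9 cost 2.8 18 mouth [562.3 182.  146.4]
  corners wrist [[467. 139.]
 [463. 291.]]
  corners wrist [[468. 139.]
 [463. 292.]]
  corners wrist [[468. 139.]
 [464. 293.]]
```

```bash
cat >> fit.py <<'E'
H["top"]=hole(I["top"],(165,172,212,222),70)
E
python3 - <<'E'
from fit import *
print(cv2.fitEllipse(H["top"].astype('f4')))
def res(p,names):
    r=[sres(H[n],P[n](circ(p,45,p[3]))) for n in names]
    return np.concatenate(r+[[ (np.degrees(p[2])-94.5)/1,(p[3]-13.5)/1]])
for names in(("top",),("scene","top","wrist")):
    o=least_squares(lambda p:res(p,names),[557,206,1.64,14],loss='soft_l1',diff_step=1e-4);p=o.x
    print(names,p[:2].round(1),np.degrees(p[2]).round(1),p[3].round(1),'cost',o.cost.round(1),len(o.fun),'mouth',ext(p,S+A*13.5).round(1))
np.save("p.npy",p)
# overlay: bar at angle psi (cover y direction = cos psi E2 - sin psi E1, psi ccw about A)
f=5;out=[]
u0,v0,u1,v1=175,95,265,200
def draw(psi):
    im=cv2.resize(w[v0:v1,u0:u1,::-1],None,fx=f,fy=f,interpolation=2).copy()
    d=np.cross(A,E1) # ccw from E1
    Y=np.cos(psi)*E2*np.sign(d[1]) - np.sin(psi)*E1; X=np.cross(Y,A)
    to=lambda Q:((P["wrist"](ext(p,Q))-[u0,v0]+.5)*f).astype(int)
    for sv,c in((16,(0,255,0)),(51,(0,0,255))):
        q=[S+A*sv+a*7*X+b*32*Y for a,b in((1,1),(1,-1),(-1,-1),(-1,1))]
        cv2.polylines(im,[to(q)],True,c,1)
    cv2.polylines(im,[to(S+A*13.5+45*(np.cos(th)[:,None]*E1+np.sin(th)[:,None]*E2))],True,(255,0,0),1)
    cv2.polylines(im,[to(S+A*13.5+64*(np.cos(th)[:,None]*E1+np.sin(th)[:,None]*E2))],True,(255,255,0),1)
    return im
raw=cv2.resize(w[v0:v1,u0:u1,::-1],None,fx=f,fy=f,interpolation=2)
raw=(255*(raw/255.)**.5).astype('u1')
cv2.imwrite("pics/o1.png",cv2.resize(np.hstack([raw,draw(0)]),(800,467)))
E
```

```text
((183.8076171875, 195.25067138671875), (24.11259651184082, 26.855722427368164), 150.89993286132812)
('top',) [558.7 207.7] 94.6 13.4 cost 4.8 17 mouth [560.9 180.6 146.4]
('scene', 'top', 'wrist') [559.5 206. ] 94.8 13.5 cost 17.3 60 mouth [561.8 178.9 146.4]
```

View pics/o1.png

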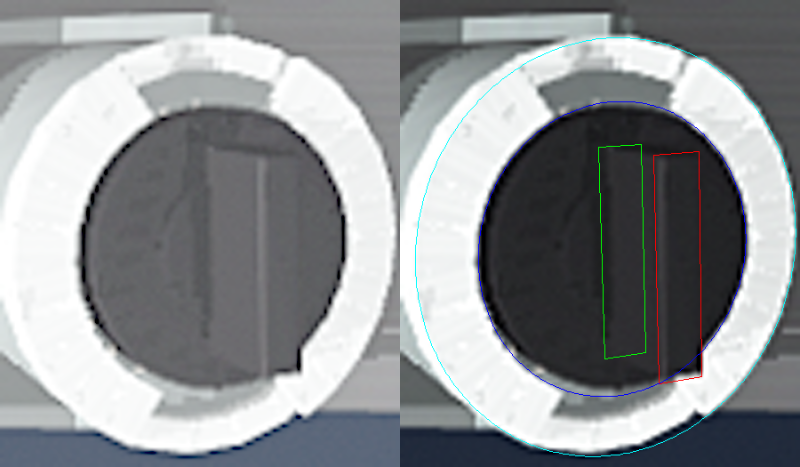

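The overlay matches: the bar lies along the extractor's y (angle about 0), and the notches are visible at crop (200,85) and (215,400). I'll estimate their angle.

Run:
```python
from fit import *
from scipy.optimize import fsolve
p=np.load("p.npy")
d=np.cross(A,E1);print(d)
for nm,x,y in(("upL in",152,112),("upL out",132,62),("upR in",267,108),("upR out",288,58),("loL in",160,385),("loL out",150,412),("loR in",275,378),("loR out",303,410)):
    t=np.array([175+x/4.444-.5,95+y/4.448-.5])
    g=lambda q:(P["wrist"](ext(p,S+A*16+q[0]*E1+q[1]*d))-t)[0]
    q=fsolve(g,[0,0]);print(nm,np.hypot(*q).round(1),np.degrees(np.arctan2(q[1],q[0])).round(1))
for sv in(38,44,51):print(sv,ext(p,S+A*sv).round(1))
print(ext(p,A)-ext(p,0*A))
```

```text
[ 0.        1.000004 -0.      ]
upL in 48.2 -63.4
upL out 63.9 -64.6
upR in 45.4 -110.6
upR out 62.0 -112.2
loL in 43.9 59.9
loL out 52.5 60.7
loR in 44.9 112.4
loR out 59.9 116.8
38 [562.9 166.  167.2]
44 [563.1 162.8 172.3]
51 [563.4 159.1 178.2]
[ 0.04465336 -0.52811559  0.848     ]
```

Request:
carry_out(
  deltas=[
    {"dp":[21,-26,40],"roll":0,"gripper":-0.27},
    {"dp":[21,-26,80],"roll":0,"gripper":-0.27},
    {"dp":[21,-26,110],"roll":0,"gripper":-0.27},
    {"dp":[21,-26,125],"roll":0,"gripper":-0.27},
    {"dp":[21,-26,135],"roll":0,"gripper":-0.27},
    {"dp":[21,-26,135],"roll":0,"gripper":-0.27},
    {"dp":[21,-26,135],"roll":0,"gripper":-0.27},
    {"dp":[21,-26,135],"roll":0,"gripper":-0.27},
  ],
  newtons=4,
)

```text
clock: 3.62
eef_pos: [564.0, 165.2, 192.5]
eef_rot: [-3.141, -0.003, 0.079]
wrist_force: [-0.2, 0.1, -0.2]
finger_gap: 44.0
finger_force: 0.0
```

Run:
```python
from h import *
from cell import read_state
s=read_state();w=viewer.camera("wrist");print(s['eef_pos'],s['finger_gap'])
c=w[100:300,150:370,::-1];c=(255*(c/255.)**.5).astype('u1')
cv2.imwrite("pics/w2.png",cv2.resize(c,(660,600),interpolation=2))
```

```text
[563.9548702  165.18085255 192.50422666] 43.971465437585636
```

View pics/w2.png

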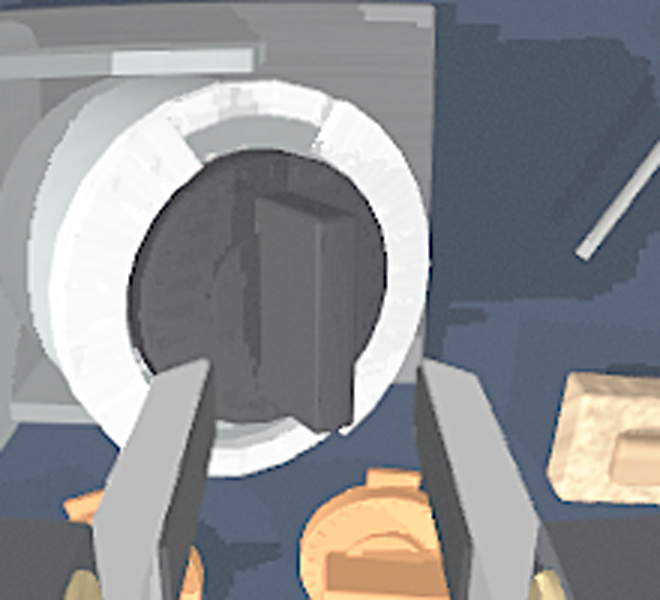

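The fingers straddle the bar (pads at x≈210 and 420, bar at 260 to 355, in w2). I'll descend into the cage position.

Request:
carry_out(
  deltas=[
    {"dp":[0,0,0],"roll":0,"gripper":-0.27},
    {"dp":[0,0,0],"roll":0,"gripper":-0.27},
    {"dp":[0,0,10],"roll":0,"gripper":-0.27},
    {"dp":[0,0,18],"roll":0,"gripper":-0.27},
    {"dp":[0,0,24],"roll":0,"gripper":-0.27},
    {"dp":[0,0,28],"roll":0,"gripper":-0.27},
    {"dp":[0,0,28],"roll":0,"gripper":-0.27},
  ],
)

```text
clock: 4.25
eef_pos: [562.7, 165.2, 161.1]
eef_rot: [3.141, 0.002, 0.08]
wrist_force: [0.2, -0.4, 0.3]
finger_gap: 34.2
finger_force: 0.0
```

Request:
carry_out(
  deltas=[
    {"dp":[0,0,-2],"roll":-4,"gripper":-0.3},
    {"dp":[0,0,-2],"roll":-8,"gripper":-0.3},
    {"dp":[0,0,-2],"roll":-12,"gripper":-0.32},
    {"dp":[0,0,-2],"roll":-16,"gripper":-0.34},
    {"dp":[0,0,-2],"roll":-20,"gripper":-0.36},
    {"dp":[0,0,-2],"roll":-24,"gripper":-0.38},
    {"dp":[0,0,-2],"roll":-28,"gripper":-0.4},
    {"dp":[0,0,-2],"roll":-32,"gripper":-0.42},
    {"dp":[0,0,-2],"roll":-36,"gripper":-0.42},
    {"dp":[0,0,-2],"roll":-40,"gripper":-0.42},
  ],
)

```text
clock: 5.08
eef_pos: [563.3, 165.3, 164.7]
eef_rot: [3.141, -0.0, 0.781]
wrist_force: [0.7, 0.2, -0.6]
finger_gap: 27.2
finger_force: 0.0
```

```bash
cat > snap.py <<'E'
from h import *
from cell import read_state
import sys
s=read_state();w=viewer.camera("wrist");print(s['eef_pos'],s['eef_rot'],s['finger_gap'],s['wrist_force'],s['moment'])
import pickle;pickle.dump((s,w),open(sys.argv[1]+".pkl","wb"))
c=w[100:300,150:370,::-1];c=(255*(c/255.)**.5).astype('u1')
cv2.imwrite("pics/%s.png"%sys.argv[1],cv2.resize(c,(660,600),interpolation=2))
E
python3 snap.py w3
```

```text
[563.34221503 165.34234126 164.68910601] [ 3.14145118e+00 -2.63221364e-04  7.81296687e-01] 27.208466564465134 [ 0.69962241  0.20066966 -0.55388248] [-0.05012737 -0.04593498 -0.01592825]
```

View pics/w3.png

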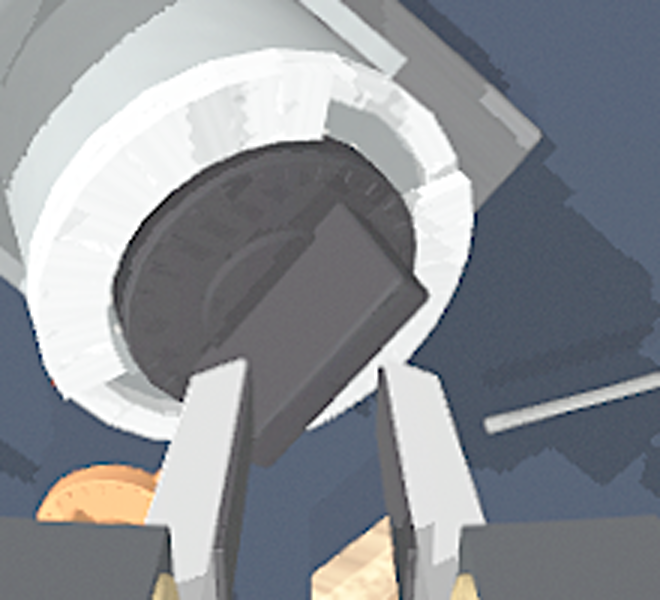

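The bar still lags the fingers (it runs diagonally between (340,210) and (270,460)), so the cage is loose. I'll close further while rolling on.

Request:
carry_out(
  deltas=[
    {"dp":[0,0,0],"roll":-3,"gripper":-0.46},
    {"dp":[0,0,0],"roll":-6,"gripper":-0.5},
    {"dp":[0,0,0],"roll":-9,"gripper":-0.54},
    {"dp":[0,0,0],"roll":-12,"gripper":-0.58},
    {"dp":[0,0,0],"roll":-15,"gripper":-0.6},
    {"dp":[0,0,0],"roll":-18,"gripper":-0.6},
    {"dp":[0,0,0],"roll":-21,"gripper":-0.62},
    {"dp":[0,0,0],"roll":-25,"gripper":-0.62},
  ],
)

```text
clock: 5.8
eef_pos: [563.3, 165.4, 164.7]
eef_rot: [3.141, -0.0, 1.215]
wrist_force: [0.2, -0.1, 0.8]
finger_gap: 18.1
finger_force: 0.0
```

```bash
python3 snap.py w4
```

```text
[563.33799044 165.35845339 164.67442031] [ 3.14133828e+00 -1.95798683e-04  1.21467163e+00] 18.149983751261388 [ 0.1736167  -0.08962641  0.8421067 ] [-0.05882004 -0.03760329  0.04366481]
```

View pics/w4.png

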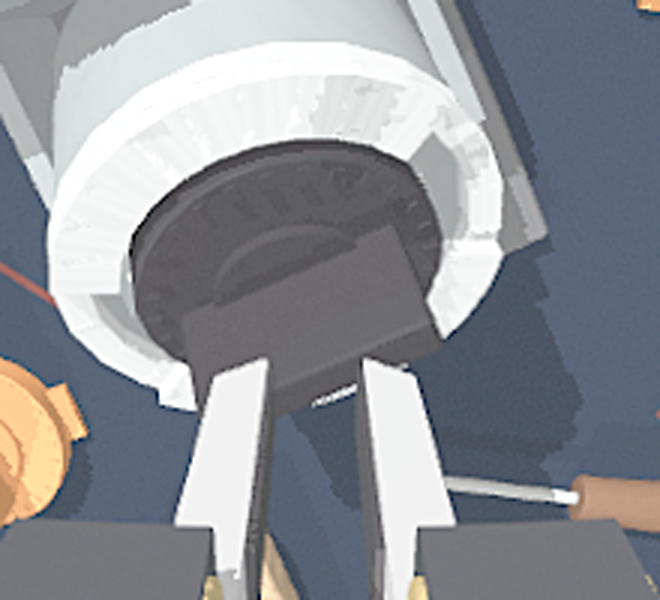

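The bar still runs parallel to the notch line, so it has not turned. No force was felt, so the fingers missed it. I'll check the geometry numerically.

Run:
```python
from fit import *
p=np.load("p.npy")
for k,pk in(("w3","w3.pkl"),("w4","w4.pkl")):
    s,w=pickle.load(open(pk,"rb"));C=wcam(s)
    c=lambda X:((wproj(X,C)-[150,100]+.5)*3).round().astype(int).tolist()
    R=Rm(s['eef_rot']);t=s['eef_pos'];g=s['finger_gap']/2
    print(k,"tips inner",c([t+R@[x,sg*g,0] for sg in(1,-1) for x in(8,-8)]))
    for sv in(16,51):print(" bar",sv,c(ext(p,[S+A*sv+a*7*E1+b*32*E2 for a,b in((1,1),(1,-1),(-1,-1),(-1,1))])))
    print(" mouth",c(ext(p,S+A*13.5)), "ring pts", c(circ(p,45,13.5)[[0,90,180,270]]))
```

```text
w3 tips inner [[365, 313], [364, 371], [258, 313], [259, 371]]
 bar 16 [[185, 370], [335, 195], [369, 217], [222, 384]]
 bar 51 [[229, 460], [400, 272], [434, 294], [267, 472]]
 mouth [[272, 289]] ring pts [[146, 223], [174, 403], [372, 341], [380, 164]]
w4 tips inner [[347, 313], [346, 371], [275, 313], [276, 371]]
 bar 16 [[174, 316], [391, 217], [406, 250], [198, 343]]
 bar 51 [[192, 421], [433, 316], [448, 347], [217, 445]]
 mouth [[289, 276]] ring pts [[216, 166], [145, 341], [344, 360], [440, 208]]
```

Run:
```python
from h import *
R=Rm([-3.14034711e+00,0,4.28804709e-01]);t=np.array([228.6,-499.9,170.1])
for z in(0,-20,-45):
  print(z,(proj("scene",[t+R@[0,y,z] for y in(47,59.5,-47,-59.5)])/.64).round().tolist())
I=np.load("ims.npz")["scene"][:,:,::-1]
c=cv2.resize(I[110:210,20:120],(600,600),interpolation=2);cv2.imwrite("pics/f.png",c)
import pickle
s,w=pickle.load(open("w4.pkl","rb"));p,f,M=wcam(s);T=np.array(p['T_tool_cam'])
# depth along tool z where inner tip edges (crop 268,360 / 362,358) sit at y=+-9.07
for uv in((268,360),(362,358)):
    u=uv[0]/3+150-.5-p['cx'];v=uv[1]/3+100-.5-p['cy'];r=np.hypot(u,v);th=r/f
    d=T[:3,:3]@np.array([np.sin(th)*u/r,-np.sin(th)*v/r,-np.cos(th)])
    k=((9.07 if uv[0]>300 else -9.07)-T[1,3])/d[1];print(T[:3,3]+k*d)
```

```text
0 [[110.0, 318.0], [105.0, 322.0], [142.0, 287.0], [146.0, 284.0]]
-20 [[107.0, 311.0], [102.0, 315.0], [140.0, 280.0], [144.0, 277.0]]
-45 [[103.0, 302.0], [99.0, 306.0], [137.0, 271.0], [141.0, 268.0]]
[ 10.67686519  -9.07       -37.54109665]
[ 24.57349368   9.07       -70.15185882]
```

View pics/f.png

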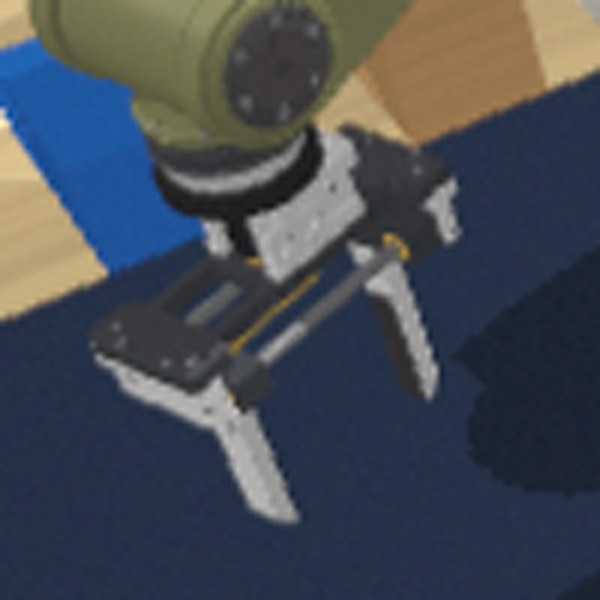

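The scene view puts the visible fingertips about 25 to 30 mm above the reported TCP, which explains the free turning above the bar. I'll go back to straddling, lower in steps, and use light closing as the contact test.

Request:
carry_out(
  deltas=[
    {"dp":[0,0,-3],"roll":7,"gripper":-0.25},
    {"dp":[0,0,-3],"roll":14,"gripper":-0.25},
    {"dp":[0,0,-3],"roll":21,"gripper":-0.25},
    {"dp":[0,0,-3],"roll":28,"gripper":-0.25},
    {"dp":[0,0,-3],"roll":35,"gripper":-0.25},
    {"dp":[0,0,-3],"roll":42,"gripper":-0.25},
    {"dp":[0,0,-3],"roll":49,"gripper":-0.25},
    {"dp":[0,0,-3],"roll":56,"gripper":-0.25},
    {"dp":[0,0,-3],"roll":63,"gripper":-0.25},
    {"dp":[0,0,5],"roll":65,"gripper":-0.25},
    {"dp":[0,0,11],"roll":65,"gripper":-0.25},
    {"dp":[0,0,15],"roll":65,"gripper":-0.25},
  ],
)

```text
clock: 6.85
eef_pos: [563.0, 165.3, 148.8]
eef_rot: [3.141, 0.001, 0.08]
wrist_force: [0.0, 0.0, -0.6]
finger_gap: 35.5
finger_force: 0.0
```

Request:
carry_out(
  deltas=[
    {"dp":[0,0,2],"roll":0,"gripper":-0.5},
    {"dp":[0,0,2],"roll":0,"gripper":-0.8},
    {"dp":[0,0,2],"roll":0,"gripper":-0.8},
    {"dp":[0,0,2],"roll":0,"gripper":-0.8},
    {"dp":[0,0,2],"roll":0,"gripper":-0.8},
    {"dp":[0,0,2],"roll":0,"gripper":-0.8},
  ],
  newtons=3,
)

```text
clock: 7.35
eef_pos: [563.3, 165.3, 147.7]
eef_rot: [-3.142, -0.0, 0.08]
wrist_force: [0.1, -0.7, -0.2]
finger_gap: 9.5
finger_force: 0.0
```

Request:
carry_out(
  deltas=[
    {"dp":[0,0,-3],"roll":0,"gripper":-0.25},
    {"dp":[0,0,-3],"roll":0,"gripper":-0.25},
    {"dp":[0,0,-3],"roll":0,"gripper":-0.25},
    {"dp":[0,0,-3],"roll":0,"gripper":-0.25},
    {"dp":[0,0,-3],"roll":0,"gripper":-0.25},
    {"dp":[0,0,6],"roll":0,"gripper":-0.25},
    {"dp":[0,0,13],"roll":0,"gripper":-0.25},
    {"dp":[0,0,13],"roll":0,"gripper":-0.25},
  ],
)

```text
clock: 8.02
eef_pos: [562.3, 165.1, 132.3]
eef_rot: [3.141, 0.003, 0.08]
wrist_force: [0.3, -0.2, -0.9]
finger_gap: 35.0
finger_force: 0.0
```

Request:
carry_out(
  deltas=[
    {"dp":[0,0,0],"roll":0,"gripper":-0.5},
    {"dp":[0,0,0],"roll":0,"gripper":-0.8},
    {"dp":[0,0,0],"roll":0,"gripper":-0.8},
    {"dp":[0,0,0],"roll":0,"gripper":-0.8},
    {"dp":[0,0,0],"roll":0,"gripper":-0.8},
    {"dp":[0,0,0],"roll":0,"gripper":-0.8},
  ],
  newtons=3,
)

```text
clock: 8.52
eef_pos: [563.6, 164.5, 135.0]
eef_rot: [3.14, -0.001, 0.079]
wrist_force: [-0.1, -5.7, 1.9]
finger_gap: 20.0
finger_force: 3.0
```

Run:
```python
from fit import *
from cell import read_state
p=np.load("p.npy")
s=read_state();w=viewer.camera("wrist");sc=viewer.camera("scene")
pickle.dump((s,w,sc),open("w5.pkl","wb"))
t=s['eef_pos'];print(t,s['finger_gap'],s['finger_force'])
C=wcam(s)
R=Rm(s['eef_rot'])
bar=ext(p,[S+A*sv+a*7*E1+b*32*E2 for sv in(16,51) for a,b in((1,1),(1,-1),(-1,-1),(-1,1))])
tips=[[t+R@[x,sg*5,z] for sg in(1,-1) for x in(8,-8)] for z in(0,-30)]
u0,v0=280,130
a=cv2.resize(sc[v0:v0+70,u0:u0+55,::-1],(390,500),interpolation=2);fx,fy=390/55,500/70
def pl(im,Q,c,f):
    q=f(np.array(Q));
    for k in q: cv2.circle(im,tuple(int(x) for x in k),2,c,-1)
ps=lambda X:(proj("scene",X)-[u0,v0]+.5)*[fx,fy]
a=(255*(a/255.)**.5).astype('u1')
b=w[100:300,165:320,::-1];b=cv2.resize((255*(b/255.)**.5).astype('u1'),(388,500),interpolation=2)
pw=lambda X:(wproj(X,C)-[165,100]+.5)*2.5
for im,f in((a,ps),(b,pw)):
    pl(im,bar[:4],(0,255,0),f);pl(im,bar[4:],(0,0,255),f);pl(im,tips[0],(255,255,0),f);pl(im,tips[1],(255,0,255),f)
cv2.imwrite("pics/g.png",np.hstack([a,b]))
```

```text
[563.57589015 164.4723759  135.04959713] 20.030969489647774 3.00109326839447
```

The fingers touch the bar now: the gap stalls at 20 mm with 3 N, which puts the true tips about 34 mm above the reported TCP. I'll lower a little, recentre, clamp lightly and turn.

Request:
carry_out(
  deltas=[
    {"dp":[0,2,0],"roll":0,"gripper":-0.34},
    {"dp":[0,2,0],"roll":0,"gripper":-0.34},
    {"dp":[0,2,3],"roll":0,"gripper":-0.34},
    {"dp":[0,2,5],"roll":0,"gripper":-0.34},
    {"dp":[0,2,5],"roll":0,"gripper":-0.8},
    {"dp":[0,2,5],"roll":0,"gripper":-0.8},
    {"dp":[0,2,5],"roll":0,"gripper":-0.8},
    {"dp":[0,2,5],"roll":-3,"gripper":-0.8},
    {"dp":[0,2,5],"roll":-6,"gripper":-0.8},
    {"dp":[0,2,5],"roll":-9,"gripper":-0.8},
    {"dp":[0,2,5],"roll":-12,"gripper":-0.8},
    {"dp":[0,2,5],"roll":-15,"gripper":-0.8},
  ],
  newtons=3,
)

```text
clock: 9.62
eef_pos: [563.7, 163.8, 129.9]
eef_rot: [-3.141, -0.001, 0.344]
wrist_force: [0.9, 3.2, 1.5]
finger_gap: 24.7
finger_force: 3.6
```

Request:
carry_out(
  deltas=[
    {"dp":[0,0,0],"roll":-3,"gripper":-0.8},
    {"dp":[0,0,0],"roll":-6,"gripper":-0.8},
    {"dp":[0,0,0],"roll":-9,"gripper":-0.8},
    {"dp":[0,0,0],"roll":-12,"gripper":-0.8},
    {"dp":[0,0,0],"roll":-15,"gripper":-0.8},
    {"dp":[0,0,0],"roll":-18,"gripper":-0.8},
    {"dp":[0,0,0],"roll":-21,"gripper":-0.8},
    {"dp":[0,0,0],"roll":-24,"gripper":-0.8},
  ],
)

```text
clock: 10.28
eef_pos: [564.2, 164.2, 130.5]
eef_rot: [3.141, -0.003, 0.763]
wrist_force: [2.3, 3.8, 4.2]
finger_gap: 33.7
finger_force: 6.4
```

```bash
cat > bar.py <<'E'
# estimate the bar angle: match a rendered bar (top face/side edges) to edges in the wrist & scene pictures
from fit import *
from cell import read_state
p=np.load("p.npy");d=np.cross(A,E1)
s=read_state();w=viewer.camera("wrist");sc=viewer.camera("scene")
pickle.dump((s,w,sc),open("last.pkl","wb"))
C=wcam(s)
def pts(psi,ds,n=25):
    Y=np.cos(psi)*d-np.sin(psi)*E1;X=np.cross(Y,A);o=S+A*0+ds[0]*E1+ds[1]*d;L=np.linspace(-1,1,n)
    segs=[]
    for sv in(51,):
        for a in(-1,1): segs.append([o+A*sv+a*7*X+b*32*Y for b in L])
        for b in(-1,1): segs.append([o+A*sv+a*7*X+b*32*Y for a in L])
    for a in(-1,1): segs.append([o+A*16+a*7*X+b*32*Y for b in L])
    for a in(-1,1):
        for b in(-1,1): segs.append([o+A*(16+35*(c+1)/2)+a*7*X+b*32*Y for c in L])
    return ext(p,np.vstack(segs))
def edge(im):
    g=cv2.GaussianBlur(np.log1p(cv2.cvtColor(im,cv2.COLOR_RGB2GRAY).astype('f4')),(0,0),1.0)
    return np.minimum(np.hypot(cv2.Sobel(g,5,1,0),cv2.Sobel(g,5,0,1)),1.0)
E_=edge(w)
def score(psi,ds): 
    q=wproj(pts(psi,ds),C).astype('f4');return cv2.remap(E_,q[:,0].reshape(1,-1),q[:,1].reshape(1,-1),1).mean()
best=sorted([(max(score(np.radians(k),(i,j)) for i in(-2,0,2) for j in(-2,0,2)),k) for k in range(-10,130,3)],reverse=True)[:6]
print(s['clock'],s['finger_gap'],np.degrees(s['eef_rot'][2]).round(1),s['wrist_force'].round(1),[(round(float(a),3),b) for a,b in best])
E
python3 bar.py
```

```text
10.2833 33.71791364789024 43.7 [2.3 3.8 4.2] [(0.536, -1), (0.532, 2), (0.506, -10), (0.499, 5), (0.485, -4), (0.476, -7)]
```

The gap opened to 33.7 mm, so the bar hasn't turned yet: 3 N gives too little couple. I'll back the roll off a bit and raise the grip force in stages.

Request:
carry_out(
  deltas=[
    {"dp":[0,0,0],"roll":6,"gripper":-0.8},
    {"dp":[0,0,0],"roll":12,"gripper":-0.8},
    {"dp":[0,0,0],"roll":12,"gripper":-0.8},
    {"dp":[0,0,0],"roll":12,"gripper":-0.8},
    {"dp":[0,0,0],"roll":12,"gripper":-0.8},
  ],
  newtons=12,
)

```text
clock: 10.8
eef_pos: [563.1, 163.6, 129.9]
eef_rot: [-3.141, 0.0, 0.549]
wrist_force: [-3.1, 2.1, 4.2]
finger_gap: 22.4
finger_force: 12.4
```

```bash
python3 bar.py
```

```text
10.8 22.391749187807385 31.5 [-3.1  2.1  4.2] [(0.492, 2), (0.488, 5), (0.446, 8), (0.442, -1), (0.428, 89), (0.422, -4)]
```

Request:
carry_out(
  deltas=[
    {"dp":[0,0,0],"roll":-2,"gripper":-0.8},
    {"dp":[0,0,0],"roll":-4,"gripper":-0.8},
    {"dp":[0,0,0],"roll":-6,"gripper":-0.8},
    {"dp":[0,0,0],"roll":-8,"gripper":-0.8},
    {"dp":[0,0,0],"roll":-10,"gripper":-0.8},
    {"dp":[0,0,0],"roll":-12,"gripper":-0.8},
    {"dp":[0,0,0],"roll":-14,"gripper":-0.8},
    {"dp":[0,0,0],"roll":-16,"gripper":-0.8},
  ],
)

```text
clock: 11.57
eef_pos: [563.8, 163.3, 130.7]
eef_rot: [3.141, -0.001, 0.83]
wrist_force: [-0.9, 0.5, 9.1]
finger_gap: 25.0
finger_force: 15.3
```

```bash
python3 bar.py
```

```text
11.5667 24.984009225784686 47.5 [-0.9  0.5  9.1] [(0.445, 14), (0.436, 17), (0.415, 20), (0.399, 2), (0.397, 5), (0.386, 23)]
```

Request:
carry_out(
  deltas=[
    {"dp":[0,0,0],"roll":-2,"gripper":-0.8},
    {"dp":[0,0,0],"roll":-4,"gripper":-0.8},
    {"dp":[0,0,0],"roll":-6,"gripper":-0.8},
    {"dp":[0,0,0],"roll":-8,"gripper":-0.8},
    {"dp":[0,0,0],"roll":-10,"gripper":-0.8},
    {"dp":[0,0,0],"roll":-12,"gripper":-0.8},
    {"dp":[0,0,0],"roll":-14,"gripper":-0.8},
    {"dp":[0,0,0],"roll":-16,"gripper":-0.8},
  ],
)

```text
clock: 12.33
eef_pos: [564.1, 162.9, 131.0]
eef_rot: [3.139, -0.001, 1.108]
wrist_force: [-2.4, -3.6, 10.9]
finger_gap: 28.5
finger_force: 16.9
```

```bash
python3 bar.py
```

```text
12.3333 28.493938711295886 63.5 [-2.4 -3.6 10.9] [(0.425, 26), (0.414, 23), (0.393, -10), (0.377, 29), (0.373, 17), (0.373, 14)]
```

Request:
carry_out(
  deltas=[
    {"dp":[0,0,-2],"roll":0,"gripper":-0.8},
    {"dp":[0,0,-4],"roll":0,"gripper":-0.8},
    {"dp":[0,0,-4],"roll":0,"gripper":-0.8},
    {"dp":[0,0,-4],"roll":0,"gripper":-0.8},
  ],
)

```text
clock: 12.77
eef_pos: [563.4, 163.5, 133.7]
eef_rot: [3.141, -0.0, 1.109]
wrist_force: [-1.2, 2.6, 4.4]
finger_gap: 16.6
finger_force: 11.9
```

```bash
python3 bar.py
```

```text
12.7667 16.550760990766758 63.5 [-1.2  2.6  4.4] [(0.403, 35), (0.395, 38), (0.392, 80), (0.38, 56), (0.373, 83), (0.372, 32)]
```

Request:
carry_out(
  deltas=[
    {"dp":[0,0,0],"roll":-2,"gripper":-0.8},
    {"dp":[0,0,0],"roll":-4,"gripper":-0.8},
    {"dp":[0,0,0],"roll":-6,"gripper":-0.8},
    {"dp":[0,0,0],"roll":-8,"gripper":-0.8},
    {"dp":[0,0,0],"roll":-10,"gripper":-0.8},
    {"dp":[0,0,0],"roll":-12,"gripper":-0.8},
    {"dp":[0,0,0],"roll":-14,"gripper":-0.8},
    {"dp":[0,0,0],"roll":-16,"gripper":-0.8},
  ],
)

```text
clock: 13.53
eef_pos: [563.4, 163.1, 133.6]
eef_rot: [3.142, 0.0, 1.39]
wrist_force: [-1.3, 0.3, 4.9]
finger_gap: 17.6
finger_force: 12.6
```

```bash
python3 bar.py
```

```text
13.5333 17.577774018437047 79.6 [-1.3  0.3  4.9] [(0.455, 92), (0.428, 98), (0.426, 62), (0.42, 95), (0.41, 68), (0.402, 65)]
```

Request:
carry_out(
  deltas=[
    {"dp":[0,0,0],"roll":-2,"gripper":-0.8},
    {"dp":[0,0,0],"roll":-4,"gripper":-0.8},
    {"dp":[0,0,0],"roll":-6,"gripper":-0.8},
    {"dp":[0,0,0],"roll":-8,"gripper":-0.8},
    {"dp":[0,0,-1],"roll":-9,"gripper":-0.8},
    {"dp":[0,0,-2],"roll":-9,"gripper":-0.8},
    {"dp":[0,0,-2],"roll":-9,"gripper":-0.8},
  ],
)

```text
clock: 14.22
eef_pos: [563.2, 163.2, 135.1]
eef_rot: [-3.141, 0.001, 1.544]
wrist_force: [-1.0, 1.1, -0.9]
finger_gap: 14.0
finger_force: 11.8
```

```bash
python3 bar.py
```

```text
14.2167 14.01602709474434 88.5 [-1.   1.1 -0.9] [(0.586, 89), (0.571, 86), (0.567, 83), (0.547, 80), (0.505, 92), (0.483, 77)]
```

The gap of 14.0 mm means the pads are flush with the bar, and the cover stands at about 83 to 85°. I'll regrip deeper.

Request:
carry_out(
  deltas=[
    {"dp":[0,0,0],"roll":0,"gripper":-0.5},
    {"dp":[0,0,0],"roll":0,"gripper":-0.5},
    {"dp":[1,0,4],"roll":0,"gripper":-0.5},
    {"dp":[1,0,8],"roll":0,"gripper":-0.5},
    {"dp":[1,0,12],"roll":0,"gripper":-0.5},
    {"dp":[1,0,14],"roll":0,"gripper":-0.5},
    {"dp":[1,0,14],"roll":0,"gripper":-0.8},
    {"dp":[1,0,14],"roll":0,"gripper":-0.8},
    {"dp":[1,0,14],"roll":0,"gripper":-0.8},
    {"dp":[1,0,14],"roll":-3,"gripper":-0.8},
    {"dp":[1,0,14],"roll":-3,"gripper":-0.8},
  ],
  newtons=15,
)

```text
clock: 15.23
eef_pos: [563.2, 164.4, 121.6]
eef_rot: [-3.141, -0.0, 1.601]
wrist_force: [-2.9, -0.4, 1.3]
finger_gap: 13.8
finger_force: 15.0
```

```bash
python3 bar.py
```

```text
15.2333 13.777202679573515 91.7 [-2.9 -0.4  1.3] [(0.669, 86), (0.664, 89), (0.633, 83), (0.632, 92), (0.545, 80), (0.532, 59)]
```

Request:
carry_out(
  deltas=[
    {"dp":[-0.5,0,-0.8],"roll":0,"gripper":-0.8},
    {"dp":[-1.1,0.1,-1.7],"roll":0,"gripper":-0.8},
    {"dp":[-1.6,0.1,-2.5],"roll":0,"gripper":-0.8},
    {"dp":[-1.6,0.1,-2.5],"roll":0,"gripper":-0.8},
  ],
)

```text
clock: 15.67
eef_pos: [563.4, 162.8, 124.0]
eef_rot: [-3.141, -0.0, 1.598]
wrist_force: [-3.9, 3.1, -1.7]
finger_gap: 14.3
finger_force: 15.0
```

Request:
carry_out(
  deltas=[
    {"dp":[-0.4,0,-0.7],"roll":0,"gripper":-0.8},
    {"dp":[-0.8,0,-1.3],"roll":0,"gripper":-0.8},
    {"dp":[-0.8,0,-1.3],"roll":0,"gripper":-0.8},
  ],
)

```text
clock: 15.92
eef_pos: [563.5, 162.0, 125.4]
eef_rot: [-3.141, -0.0, 1.598]
wrist_force: [-3.8, 2.6, -0.5]
finger_gap: 14.0
finger_force: 15.0
```

No resistance built up (axial about 2 N, roughly the cover's weight) over 4.5 mm, beyond the 2 mm play. It is free, so I'll draw it further along the axis.

Request:
carry_out(
  deltas=[
    {"dp":[-0.8,0,-1.3],"roll":0,"gripper":-0.8},
    {"dp":[-1.6,0.1,-2.5],"roll":0,"gripper":-0.8},
    {"dp":[-2.4,0.1,-3.8],"roll":0,"gripper":-0.8},
    {"dp":[-3.2,0.2,-5.1],"roll":0,"gripper":-0.8},
    {"dp":[-3.2,0.2,-5.1],"roll":0,"gripper":-0.8},
  ],
)

```text
clock: 16.33
eef_pos: [563.9, 158.6, 130.8]
eef_rot: [3.141, -0.0, 1.598]
wrist_force: [-5.0, 1.6, 1.2]
finger_gap: 14.1
finger_force: 15.0
```

Request:
carry_out(
  deltas=[
    {"dp":[-1,-0.7,-1.7],"roll":0,"gripper":-0.8},
    {"dp":[-2,-0.7,-3.4],"roll":0,"gripper":-0.8},
    {"dp":[-3.2,-0.7,-5.1],"roll":0,"gripper":-0.8},
    {"dp":[-4.2,-0.7,-6.8],"roll":0,"gripper":-0.8},
    {"dp":[-5.3,-0.7,-8.5],"roll":0,"gripper":-0.8},
    {"dp":[-5.3,-0.7,-8.5],"roll":0,"gripper":-0.8},
  ],
)

```text
clock: 16.83
eef_pos: [563.6, 153.1, 139.4]
eef_rot: [3.141, 0.0, 1.598]
wrist_force: [-0.2, -0.6, -1.6]
finger_gap: 13.6
finger_force: 15.0
```

```bash
sed -i 's/o=S+A\*0/o=S+A*OFF/;1a OFF=0' bar.py; python3 bar.py
python3 - <<'E'
import re
t=open('bar.py').read()
t=t.split("best=")[0]+'''
for OFF in(0,5,10,15,20,25,30): print(OFF,max((round(float(score(np.radians(k),(i,j))),3),k,i,j) for k in(80,83,86,89,92,95) for i in(-2,0,2) for j in(-2,0,2)))
'''
open('off.py','w').write(t)
E
python3 off.py
```

```text
16.8333 13.555361713930294 91.6 [-0.2 -0.6 -1.6] [(0.445, 92), (0.426, 86), (0.407, 89), (0.377, 95), (0.374, 83), (0.369, 116)]
0 (0.453, 92, -2, -2)
5 (0.475, 92, -2, -2)
10 (0.501, 92, -2, -2)
15 (0.534, 92, -2, -2)
20 (0.639, 92, -2, -2)
25 (0.586, 92, 2, -2)
30 (0.592, 92, -2, -2)
```

The cover is out (about 20 mm along the axis) and its weight is carried (−1.6 N). I'll withdraw it fully and then carry it over.

Request:
carry_out(
  deltas=[
    {"dp":[-5,0.3,-8],"roll":0,"gripper":-0.8},
    {"dp":[-10,0.6,-17],"roll":0,"gripper":-0.8},
    {"dp":[-16,1,-25],"roll":0,"gripper":-0.8},
    {"dp":[-21,1,-34],"roll":0,"gripper":-0.8},
    {"dp":[-26,1,-42],"roll":0,"gripper":-0.8},
    {"dp":[-32,1,-51],"roll":0,"gripper":-0.8},
    {"dp":[-40,0,-60],"roll":0,"gripper":-0.8},
    {"dp":[-60,-2,-62],"roll":0,"gripper":-0.8},
    {"dp":[-85,-5,-62],"roll":0,"gripper":-0.8},
    {"dp":[-110,-8,-62],"roll":0,"gripper":-0.8},
    {"dp":[-135,-12,-62],"roll":0,"gripper":-0.8},
    {"dp":[-160,-16,-62],"roll":0,"gripper":-0.8},
  ],
  newtons=20,
)

```text
clock: 18.03
eef_pos: [551.3, -8.6, 201.6]
eef_rot: [3.141, 0.0, 1.598]
wrist_force: [0.4, -0.5, -1.2]
finger_gap: 13.7
finger_force: 20.0
```

Request:
carry_out(
  deltas=[
    {"dp":[-25,-3,0],"roll":0,"gripper":-0.8},
    {"dp":[-50,-6,0],"roll":0,"gripper":-0.8},
    {"dp":[-75,-9,0],"roll":0,"gripper":-0.8},
    {"dp":[-100,-12,0],"roll":0,"gripper":-0.8},
    {"dp":[-125,-15,0],"roll":0,"gripper":-0.8},
    {"dp":[-150,-18,0],"roll":0,"gripper":-0.8},
    {"dp":[-175,-20,0],"roll":0,"gripper":-0.8},
    {"dp":[-195,-22,0],"roll":0,"gripper":-0.8},
    {"dp":[-206,-23,0],"roll":0,"gripper":-0.8},
    {"dp":[-210,-24,0],"roll":0,"gripper":-0.8},
    {"dp":[-210,-24,0],"roll":0,"gripper":-0.8},
  ],
)

```text
clock: 18.95
eef_pos: [533.2, -218.0, 201.0]
eef_rot: [-3.142, -0.0, 1.597]
wrist_force: [-0.2, 1.0, -1.5]
finger_gap: 13.6
finger_force: 20.0
```

Run:
```python
from h import *
from cell import read_state,models
s=read_state();w=viewer.camera("wrist");C=wcam(s);print(s['eef_pos'])
for d in models.cut_out("wrist","tray")[:1]:
    print(d["p"],d["box"])
    c=np.array([[533,-192,0]]);R=Ro.from_euler('z',-8.3,degrees=True).as_matrix()
    q=wproj(np.array([[a*95,b*85,24] for a in(-1,1) for b in(-1,1)])@R.T+c,C);print(q.min(0),q.max(0))
sc=viewer.camera("scene")
a=cv2.resize(sc[180:300,170:290,::-1],(400,400),interpolation=2);b=cv2.resize(w[60:360,120:420,::-1],(400,400))
im=np.hstack([a,b]);cv2.imwrite("pics/tray.png",(255*(im/255.)**.6).astype('u1'))
```

```text
[ 533.19819501 -217.99134953  201.0431889 ]
0.76 [185.2, 74.1, 335.3, 182.3]
[177.6415503   71.80798203] [336.03907852 216.19489556]
```

View pics/tray.png

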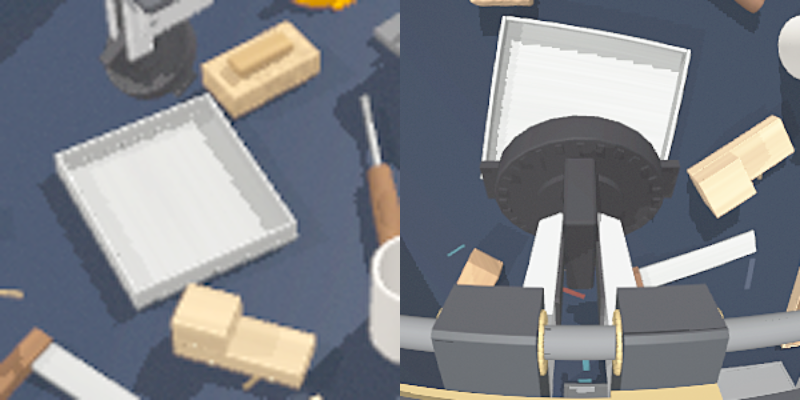

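The cover is held handle up, tilted 32° (right half at (580,190)), with the tray beneath and all the other things untouched. Descending.

Request:
carry_out(
  deltas=[
    {"dp":[2,0,20],"roll":0,"gripper":-0.8},
    {"dp":[2,0,45],"roll":0,"gripper":-0.8},
    {"dp":[2,0,70],"roll":0,"gripper":-0.8},
    {"dp":[2,0,95],"roll":0,"gripper":-0.8},
    {"dp":[2,0,120],"roll":0,"gripper":-0.8},
    {"dp":[2,0,140],"roll":0,"gripper":-0.8},
    {"dp":[2,0,155],"roll":0,"gripper":-0.8},
    {"dp":[2,0,165],"roll":0,"gripper":-0.8},
    {"dp":[2,0,171],"roll":0,"gripper":-0.8},
    {"dp":[2,0,171],"roll":0,"gripper":-0.8},
  ],
)

```text
clock: 19.93
eef_pos: [533.2, -214.9, 29.2]
eef_rot: [-3.141, -0.001, 1.599]
wrist_force: [-0.1, -1.1, -2.4]
finger_gap: 13.6
finger_force: 20.0
```

Request:
carry_out(
  deltas=[
    {"dp":[0,0,2],"roll":0,"gripper":-0.8},
    {"dp":[0,0,4],"roll":0,"gripper":-0.8},
    {"dp":[0,0,6],"roll":0,"gripper":-0.8},
    {"dp":[0,0,8],"roll":0,"gripper":-0.8},
    {"dp":[0,0,8],"roll":0,"gripper":-0.8},
  ],
  newtons=10,
)

```text
clock: 20.35
eef_pos: [533.4, -215.5, 21.8]
eef_rot: [-3.142, -0.0, 1.598]
wrist_force: [-0.2, -0.2, -1.4]
finger_gap: 14.2
finger_force: 10.0
```

Request:
carry_out(
  deltas=[
    {"dp":[0,0,2],"roll":0,"gripper":-0.8},
    {"dp":[0,0,4],"roll":0,"gripper":-0.8},
    {"dp":[0,0,4],"roll":0,"gripper":-0.8},
  ],
)

```text
clock: 20.6
eef_pos: [533.2, -215.5, 17.5]
eef_rot: [-3.141, -0.0, 1.598]
wrist_force: [0.7, 0.5, -1.3]
finger_gap: 13.9
finger_force: 10.0
```

Request:
carry_out(
  deltas=[
    {"dp":[0,0,1],"roll":0,"gripper":-0.8},
    {"dp":[0,0,2],"roll":0,"gripper":-0.8},
    {"dp":[0,0,3],"roll":0,"gripper":-0.8},
    {"dp":[0,0,3],"roll":0,"gripper":-0.8},
  ],
)

```text
clock: 20.93
eef_pos: [533.3, -215.5, 14.7]
eef_rot: [-3.141, -0.0, 1.598]
wrist_force: [0.1, -0.7, -1.4]
finger_gap: 13.6
finger_force: 10.0
```

Request:
carry_out(
  deltas=[
    {"dp":[0,0,1],"roll":0,"gripper":-0.8},
    {"dp":[0,0,2],"roll":0,"gripper":-0.8},
    {"dp":[0,0,3],"roll":0,"gripper":-0.8},
    {"dp":[0,0,3],"roll":0,"gripper":-0.8},
  ],
)

```text
clock: 21.27
eef_pos: [533.8, -215.5, 12.9]
eef_rot: [3.141, 0.0, 1.598]
wrist_force: [-3.1, 2.5, 9.9]
finger_gap: 13.8
finger_force: 10.0
```

Request:
carry_out(
  deltas=[
    {"dp":[0,0,1],"roll":0,"gripper":-0.8},
    {"dp":[0,0,2],"roll":0,"gripper":-0.8},
    {"dp":[0,0,2],"roll":0,"gripper":-0.8},
  ],
)

```text
clock: 21.52
eef_pos: [533.8, -215.4, 11.0]
eef_rot: [3.141, 0.0, 1.598]
wrist_force: [-3.1, 3.8, 11.7]
finger_gap: 13.6
finger_force: 10.0
```

The rim touched the floor at the predicted height. With a lighter grip, I'll follow the arc about the rim so that the cover tips flat.

Request:
carry_out(
  deltas=[
    {"dp":[1,0,-0.5],"roll":0,"gripper":-0.8},
    {"dp":[3,0,-0.8],"roll":0,"gripper":-0.8},
    {"dp":[5.9,0,-0.9],"roll":0,"gripper":-0.8},
    {"dp":[9,0,0.2],"roll":0,"gripper":-0.8},
    {"dp":[11.9,0,1.6],"roll":0,"gripper":-0.8},
    {"dp":[11.9,0,1.6],"roll":0,"gripper":-0.8},
  ],
  newtons=5,
)

```text
clock: 22.02
eef_pos: [533.0, -202.9, 8.0]
eef_rot: [-3.141, -0.0, 1.599]
wrist_force: [0.7, 0.6, 0.1]
finger_gap: 14.1
finger_force: 5.0
```

Request:
carry_out(
  deltas=[
    {"dp":[3,0,1.6],"roll":0,"gripper":-0.8},
    {"dp":[5.7,0,3.2],"roll":0,"gripper":-0.8},
    {"dp":[8.5,0,5],"roll":0,"gripper":-0.8},
    {"dp":[11,0,6.9],"roll":0,"gripper":-0.8},
    {"dp":[11,0,6.9],"roll":0,"gripper":-0.8},
  ],
)

```text
clock: 22.43
eef_pos: [532.6, -192.0, 0.9]
eef_rot: [-3.141, -0.0, 1.599]
wrist_force: [-0.0, 0.2, -0.9]
finger_gap: 14.4
finger_force: 5.0
```

```bash
cat > tilt.py <<'E'
# tilt of the held cover: match bar edges in wrist picture, pose = Rx-tilt in the y-z plane + pivot
from h import *
from cell import read_state
s=read_state();w=viewer.camera("wrist");C=wcam(s)
g=cv2.GaussianBlur(np.log1p(cv2.cvtColor(w,cv2.COLOR_RGB2GRAY).astype('f4')),(0,0),1.0)
E_=np.minimum(np.hypot(cv2.Sobel(g,5,1,0),cv2.Sobel(g,5,0,1)),1.0)
th=np.linspace(0,2*np.pi,120);L=np.linspace(-1,1,25)
P=[[7*a,32*b,51] for a in(-1,1) for b in L]+[[7*a,32*b,51] for b in(-1,1) for a in L]+[[7*a,32*b,16] for a in(-1,1) for b in L]+[[43.5*np.cos(t),43.5*np.sin(t),16] for t in th]
P=np.array(P,float)
yaw=s['eef_rot'][2]-np.pi/2
res=[]
for tl in range(-6,41,2):
  R=Ro.from_euler('z',yaw).as_matrix()@Ro.from_euler('x',tl,degrees=True).as_matrix()
  for dz in range(36,66,3):
    for dy in(-4,0,4):
      o=s['eef_pos']+[0,dy,dz]
      for sg in(38,43,):
        q=wproj((P-[0,0,sg])@R.T+o,C).astype('f4')
        res.append((round(float(cv2.remap(E_,q[:,0].reshape(1,-1),q[:,1].reshape(1,-1),1).mean()),3),tl,dz,dy,sg))
print(s['eef_pos'].round(1),s['wrist_force'].round(1));print(sorted(res,reverse=True)[:6])
E
python3 tilt.py
```

```text
[ 532.6 -192.     0.9] [-0.   0.2 -0.9]
[(0.669, 10, 54, 4, 43), (0.653, 8, 48, 4, 38), (0.651, 12, 57, 4, 43), (0.649, 8, 54, 4, 43), (0.647, 10, 48, 4, 38), (0.646, 12, 48, 4, 38)]
```

Tilt is down to about 10°, as planned. I'll finish the arc.

Request:
carry_out(
  deltas=[
    {"dp":[2,0,1.7],"roll":0,"gripper":-0.8},
    {"dp":[4,0,3.5],"roll":0,"gripper":-0.8},
    {"dp":[6,0,5.2],"roll":0,"gripper":-0.8},
    {"dp":[6.5,0,6.2],"roll":0,"gripper":-0.8},
    {"dp":[6.5,0,6.2],"roll":0,"gripper":-0.8},
  ],
)

```text
clock: 22.9
eef_pos: [532.6, -186.1, -4.8]
eef_rot: [-3.142, 0.0, 1.598]
wrist_force: [-1.3, -0.0, 0.7]
finger_gap: 14.0
finger_force: 5.0
```

```bash
python3 tilt.py
```

```text
[ 532.6 -186.1   -4.8] [-1.3 -0.   0.7]
[(0.69, 0, 42, 0, 38), (0.683, 0, 48, 0, 43), (0.661, 2, 45, 0, 38), (0.658, 2, 48, 0, 43), (0.651, 4, 45, 0, 38), (0.648, 4, 51, 0, 43)]
```

Request:
carry_out(
  deltas=[
    {"dp":[0.5,0,0.7],"roll":0,"gripper":-0.8},
    {"dp":[0.5,0,1.4],"roll":0,"gripper":-0.8},
    {"dp":[0.5,0,1.4],"roll":0,"gripper":-0.8},
  ],
  newtons=4,
)

```text
clock: 23.2
eef_pos: [532.6, -185.7, -6.0]
eef_rot: [3.141, 0.0, 1.598]
wrist_force: [-2.1, -0.6, 3.8]
finger_gap: 13.9
finger_force: 4.0
```

The floor carries it now (the force has reversed) and it is flat. Releasing.

Request:
carry_out(
  deltas=[
    {"dp":[0,0,0],"roll":0,"gripper":-0.68},
    {"dp":[0,0,0],"roll":0,"gripper":-0.65},
    {"dp":[0,0,0],"roll":0,"gripper":-0.5},
    {"dp":[0,0,0],"roll":0,"gripper":-0.4},
    {"dp":[0,0,0],"roll":0,"gripper":-0.4},
    {"dp":[0,0,-10],"roll":0,"gripper":-0.4},
    {"dp":[0,0,-25],"roll":0,"gripper":-0.4},
    {"dp":[0,0,-50],"roll":0,"gripper":-0.4},
    {"dp":[0,0,-85],"roll":0,"gripper":-0.4},
    {"dp":[0,0,-120],"roll":0,"gripper":-0.4},
    {"dp":[0,0,-160],"roll":0,"gripper":-0.4},
    {"dp":[0,0,-160],"roll":0,"gripper":-0.4},
  ],
)

```text
clock: 24.2
eef_pos: [535.2, -186.7, 162.4]
eef_rot: [3.131, 0.005, 1.598]
wrist_force: [0.7, 0.3, 0.5]
finger_gap: 28.3
finger_force: 0.0
```

Run:
```python
from h import *
from cell import read_state,models
s=read_state();w=viewer.camera("wrist");C=wcam(s);t=viewer.camera("scene")
print(s['eef_pos'],s['wrist_force'],s['finger_gap'])
g=cv2.GaussianBlur(np.log1p(cv2.cvtColor(w,cv2.COLOR_RGB2GRAY).astype('f4')),(0,0),1.0)
E_=np.minimum(np.hypot(cv2.Sobel(g,5,1,0),cv2.Sobel(g,5,0,1)),1.0)
th=np.linspace(0,2*np.pi,120);L=np.linspace(-1,1,25)
P=np.array([[7*a,32*b,51] for a in(-1,1) for b in L]+[[7*a,32*b,51] for b in(-1,1) for a in L]+[[7*a,32*b,16] for a in(-1,1) for b in L]+[[43.5*np.cos(q),43.5*np.sin(q),16] for q in th],float)
res=[]
for tl in range(-8,20,2):
 for yw in(-2,1,4):
  R=Ro.from_euler('z',yw,degrees=True).as_matrix()@Ro.from_euler('x',tl,degrees=True).as_matrix()
  for x in range(524,545,3):
   for y in range(-198,-173,3):
    for z in(2,5,8):
     q=wproj(P@R.T+[x,y,z],C).astype('f4');res.append((round(float(cv2.remap(E_,q[:,0].reshape(1,-1),q[:,1].reshape(1,-1),1).mean()),3),tl,yw,x,y,z))
print(sorted(res,reverse=True)[:6])
I=np.load("ims.npz")
for d in models.cut_out("scene","cover")+models.cut_out("wrist","cover"): print(round(d["p"],2),np.round(d["box"]))
df=np.abs(t.astype(int)-I["scene"]).max(2)>60
n,_,st,_=cv2.connectedComponentsWithStats(df.astype('u1'));print([r.tolist() for r in st[1:] if r[4]>25])
```

```text
[ 535.20749283 -186.66505192  162.43895762] [0.65975926 0.31491012 0.54267224] 28.29653161556291
[(0.727, 2, 4, 533, -183, 5), (0.727, 0, 4, 533, -186, 2), (0.725, 2, 1, 533, -183, 5), (0.724, 2, -2, 533, -183, 5), (0.723, -2, 4, 533, -186, 5), (0.723, -2, 4, 533, -186, 2)]
0.91 [211. 224. 238. 250.]
0.87 [350. 205. 380. 236.]
0.84 [299. 123. 322. 142.]
0.78 [278. 142. 303. 160.]
0.78 [252. 161. 277. 184.]
0.45 [328. 216. 349. 254.]
0.82 [213. 133. 289. 202.]
[[105, 0, 38, 46, 1007], [187, 0, 33, 81, 1495], [87, 26, 20, 27, 340], [59, 57, 56, 50, 858], [117, 57, 5, 14, 35], [25, 74, 56, 83, 2351], [208, 85, 19, 14, 80], [224, 97, 13, 40, 213], [188, 102, 8, 20, 69], [199, 112, 29, 12, 156], [216, 125, 13, 13, 102], [76, 131, 12, 8, 49], [91, 140, 6, 11, 34], [209, 141, 17, 8, 66], [81, 149, 12, 28, 96], [197, 149, 19, 23, 134], [204, 151, 22, 6, 48], [302, 154, 27, 25, 321], [189, 158, 12, 11, 65], [222, 158, 5, 8, 30], [36, 169, 33, 28, 233], [204, 171, 10, 7, 35], [215, 180, 30, 25, 255], [211, 184, 4, 14, 32], [210, 224, 27, 27, 546]]
```

The cover lies flat (tilt about 0°) at (533, −184) in the tray. The scene picture has changed only at the arm, the pot mouth and the tray. Handing in.

```bash
python3 -c "
from cell import manip
print(manip.sign_off())"
```

```text
the job is handed in; nothing more can be done
None
```

The job is handed in: I turned the cover counter-clockwise until light tugs showed it free, at about 87° by my estimate, lifted it out, laid it flat, handle up, in the steel tray and let go. The last scene picture shows changes only at the arm, the pot mouth and the tray.

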